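Lock the T-bar clamp stud in the blocking fixture

ROBOT

A 6-joint arm with a two-finger parallel gripper is mounted at the origin on the work surface. World frame = base frame: x ahead of the robot, y to its left, z up, the work surface at z = 0. Lengths are in mm, angles in rad, forces in N, time in s.
With the tool pointing down it reaches from about 350 to 775 mm from the base axis. Payload 7.3 kg.
Tool frame: the origin (TCP) lies on the mounting face of the last link; the fingertips stand 178 mm ahead of it and the grasp point (between the pads) lies 159 mm ahead of it; z points along the fingers, y is the line along which they close (so a half turn about z gives the same grasp; the last joint's range is limited). The gripper opens to 92 mm and grips with 3 to 60 N. Pads are 19 mm wide; open, the fingers measure 130 mm over their backs; the gripper's body (75 mm by 190 mm) begins 47 mm behind the grasp point.
Start: joints at [1.024, 0.342, 1.524, -0, 1.275, -0.146], TCP at [204.811, 483.405, 404.741] pointing down, gripper open.
Joint ranges: [-2.53, 2.53], [-0.77, 2.02], [0.04, 2.7], [-1, 4.14], [0.28, 2.66], [-3.11, 3.11]. Speed limits (rad/s): [2.57, 2.57, 3.14, 3.14, 3.14, 3.14].

INTERFACE

Orientations are given as [roll, pitch, yaw] about the fixed x, y, z axes, in that order (R = Rz(yaw) Ry(pitch) Rx(roll)).
In Python, from plant import bot gives the robot as it stands.
- The arm moves only by the tool shift_gripper, called after ">>>" by a JSON object that holds its "api" and its "payload", one argument or row to a line. Schema: {"type":"object","properties":{"moves":{"type":"array","items":{"type":"object","properties":{"finger_gap":{"type":"number"},"pos":{"type":"array","items":{"type":"number"},"minItems":3,"maxItems":3},"rz":{"type":"number"}},"additionalProperties":false,"required":["finger_gap"]},"minItems":1,"maxItems":5},"only":{"type":"string"},"quiet":{"type":"boolean"},"lines":{"type":"string"}},"required":["moves"],"additionalProperties":false}. moves is a list of rows, 1 to 5 of them, each an object with the fields finger_gap (the finger opening in mm), pos (a list: dx, dy, dz in cm), rz (a turn about the tool's z in rad); a field left out counts as zero (the opening has to be given); each row is the pose to reach, as a shift and turn from the pose commanded when the call began, along the tool's axes at that moment; what a row does not reach only later rows make up. A row lasts 1/8 s, in which the tool goes at most 62.5 mm and 0.188 rad, less where a joint would pass 70% of its speed; a pose out of reach is approached as far as the arm can. The fingers move at their own pace and stop on an object; the grip force is fixed at half the most. Time passes only in rows, so rows that do not move let the fingers close. The tool returns the time, the measured TCP pose, the force, the opening and the grip force at its end. only (a regular expression) keeps the lines of the reply that match it, lines (a string "A,B") keeps lines A to B, and quiet returns only ok. Input that does not fit is refused with a message, and nothing moves.
- bot.get_obs(): the state, without advancing time (a new reading comes with each control period).
- bot.capture(name): name is "side" or "top" or "wrist"; returns a dict with "color" (480x640x3 uint8, red, green, blue), "K" (3x3 intrinsics, pixels), "k1" (the pictures are not rectified: a ray, as slopes to the right and down, at radius r is drawn at 1 + k1 r^2 times it, then the intrinsics apply), "R" (3x3) and "t" (3): a world point X has camera coordinates R X + t. Camera axes: x right, y down, z forward; pixel columns grow to the right and rows downward; lengths in mm; the calibration is good to about 2 mm. A picture is of the moment at which its call begins. There is no depth.
- bot.close_job(): hands the job in; it is judged then, once.
The state is a dict: "time": time; "joint_positions": joint angles; "dq": joint speeds; "tau": joint torques, N m; "tool_pos": TCP position; "tcp_rot": TCP orientation; "contact_force": force on the tool from outside, world axes, zero at the start; "moment": the same for the moment, N m; "grip_width": finger opening in mm; "finger_force": force on a finger pad.
Only numpy, scipy, OpenCV 4.12 (cv2) and the standard library are available. Lean on these libraries where they do the work, as an engineer would, in place of code of your own. Each camera call takes 0.05 s, during which the arm holds its last target. There are 200 camera calls.

TASK

Clamp the blocking chuck to the T-slot plate: take the clamp stud with the T-bar handle out of the wooden rest, lower its head lengthwise into the open end of the slot, slide it along until its shank is home in the notch of the chuck's foot, and then turn it a quarter turn so that its head locks under the slot's lips. Let go of it standing there, and leave the other two studs in the rest.

Things in the scene. Friction and masses are not known exactly. Their poses are not given: they have to be found in the camera images.
- t_stud: Steel clamp stud to use, 0.3 kg, upright in any pocket of the wooden rest; it alone has a T-bar handle. Origin: centre of its head's underside, z up. Head 50 mm (x) x 18 (y), z 0-10; shank 14 mm dia; flange 44 mm dia, z 40-46; handle bar 64 mm along x (parallel to head), 14 wide, z 80-96: grip it from above across the 14 mm. Lift 45 mm to clear the rest, 120 to pass over others.
- knob_stud: Bystander, leave it: steel stud with a round disc knob 36 mm dia, top 96 mm above its origin (centre of its foot's underside), foot 24 mm dia. It stands in the same rest, a fixed wooden block 100 x 240 x 44 mm high with three pockets in a row, 80 mm apart, each 58 x 26 mm and 38 mm deep.
- plain_stud: Bystander, leave it: shorter steel stud in the same rest with a 20 mm square head, top 67 mm above its origin (centre of its foot's underside), foot 24 mm dia.
- fixture: Fixed steel T-slot plate, 260 (x) x 100 x 30 mm high; origin: centre of underside. Slot along x at y=0: throat 30 mm wide, open from above x -115 to -15; lips z 22-30; cavity below 68 wide, floor z 4, runs to x +60. Grey chuck with glass on the +x end, top z 66.
- notch (a point): End of the 26 mm wide notch, open to -x, in the chuck's foot, which covers the slot from 33 mm before this point on (foot z 30-40 mm; the stud's head passes below, its flange above). The point is the stud's origin when it stands on the slot floor, shank at the notch's end. Axes as the plate. Lower the stud about 88 mm before it (-x). It turns freely either way.

How it is judged:
By the outcome, as a careful person would: the job done as asked, in the order asked, and still so for the second after the job is handed in, with the robot touching nothing.
It also fails if it takes over 48 s, if anything falls off the work surface, if the arm or the gripper's body presses on something with over 40 N, if the wrist force passes 120 N, or if a joint passes its speed limit or range.

## Working session

There is one attempt and no reset: what is moved stays moved. The work goes in short steps, Python scripts to look and compute and a tool call to move; the robot and the scene stay as the last step left them, time stands still between calls to the robot, and variables do not carry over. Pictures are saved under pics/ and viewed, at most 10 in all, crops included, and the job is handed in when it is done.

```bash
mkdir -p pics; ls; python3 - <<'E'
from plant import bot
import cv2,numpy as np
for n in ("top","side"):
    c=bot.capture(n); cv2.imwrite(f"pics/{n}0.png",c["color"][:,:,::-1])
    print(n,c["K"].tolist(),c["k1"],np.round(c["R"],3).tolist(),c["t"])
o=bot.get_obs();print(o)
E
```

```text
pics
plant.py
top [[599.2901976672358, 0.0, 321.0554449976042], [0.0, 599.2901976672358, 236.399016779382], [0.0, 0.0, 1.0]] 0.009404611470405435 [[-0.029, -1.0, -0.003], [-0.993, 0.03, -0.111], [0.111, -0.0, -0.994]] [ -71.44305585  546.06881557 1119.70922109]
side [[550.6597104782869, 0.0, 322.0993841152164], [0.0, 550.6597104782869, 239.55576760364255], [0.0, 0.0, 1.0]] 0.023307925165991204 [[-0.997, -0.074, -0.013], [-0.042, 0.697, -0.716], [0.061, -0.713, -0.698]] [523.24740457 133.0302479  851.84307226]
{'time': 0.1, 'joint_positions': array([ 1.02401070e+00,  3.42639802e-01,  1.52491914e+00, -3.04200806e-05,
        1.27537726e+00, -1.46012079e-01]), 'dq': array([-0.00101429, -0.00308669, -0.00141907,  0.00146625,  0.00025002,
       -0.00040723]), 'tau': array([ 1.55096455e-03, -4.32004952e+01, -2.44695264e+01,  7.18668918e-02,
        5.25933481e-02, -1.52451321e-05]), 'tool_pos': array([204.74510528, 483.30039658, 404.12198533]), 'tcp_rot': array([-3.14025917e+00, -1.66696874e-04,  2.74082787e+00]), 'contact_force': array([-0.70015226,  0.50463876,  0.30854618]), 'moment': array([-0.01814609, -0.00907054,  0.03768451]), 'finger_force': 0.0, 'grip_width': 91.78505622007197}
```

View pics/top0.png

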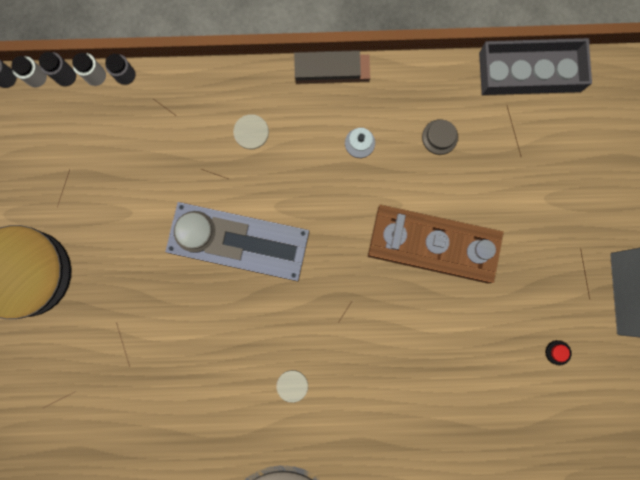

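View pics/side0.png

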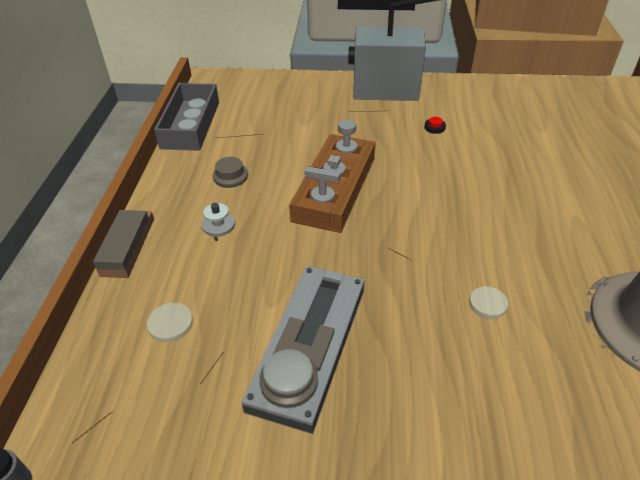

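The top view shows the plate at about (238,240) with its chuck on the left and the slot on the right. The rest is at about (435,245), with the T-bar stud in its left pocket at (396,232). The side view agrees: T-bar at (322,173), plate around (305,345), chuck at the lower end. Next I'll enlarge both.

```bash
python3 - <<'E'
import cv2,numpy as np
t=cv2.imread("pics/top0.png");s=cv2.imread("pics/side0.png")
def crop(im,x,y,w,h,k):
    c=cv2.resize(im[y:y+h,x:x+w],None,fx=k,fy=k,interpolation=cv2.INTER_CUBIC)
    for i in range(0,w,10):
        cv2.line(c,(int(i*k),0),(int(i*k),8 if (x+i)%50 else 16),(0,0,255),1)
        if (x+i)%20==0: cv2.putText(c,str(x+i),(int(i*k)+1,20),0,.35,(0,0,255))
    for j in range(0,h,10):
        cv2.line(c,(0,int(j*k)),(8,int(j*k)),(0,0,255),1)
        if (y+j)%20==0: cv2.putText(c,str(y+j),(9,int(j*k)+4),0,.35,(0,0,255))
    return c
cv2.imwrite("pics/rest.png",cv2.hconcat([crop(t,360,190,80,100,5),crop(s,285,140,80,100,5)]))
cv2.imwrite("pics/fixt.png",crop(t,160,190,160,100,5))
cv2.imwrite("pics/fixs.png",crop(s,240,260,130,170,3.5))
E
```

```text
(no output)
```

View pics/rest.png

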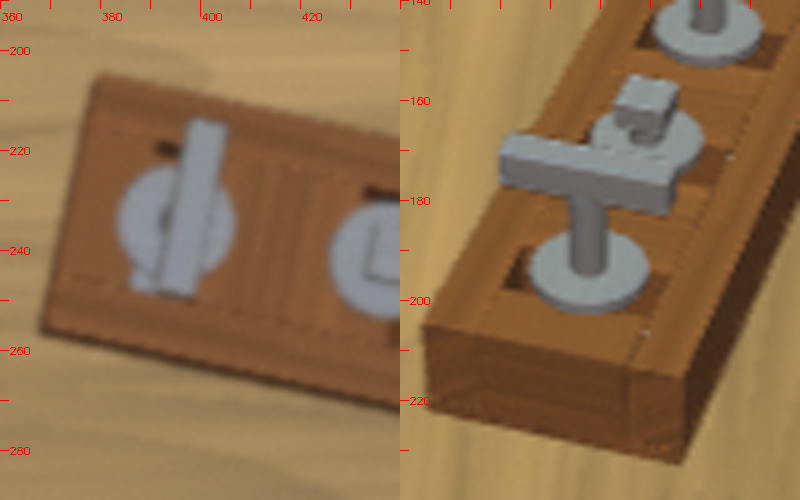

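View pics/fixt.png

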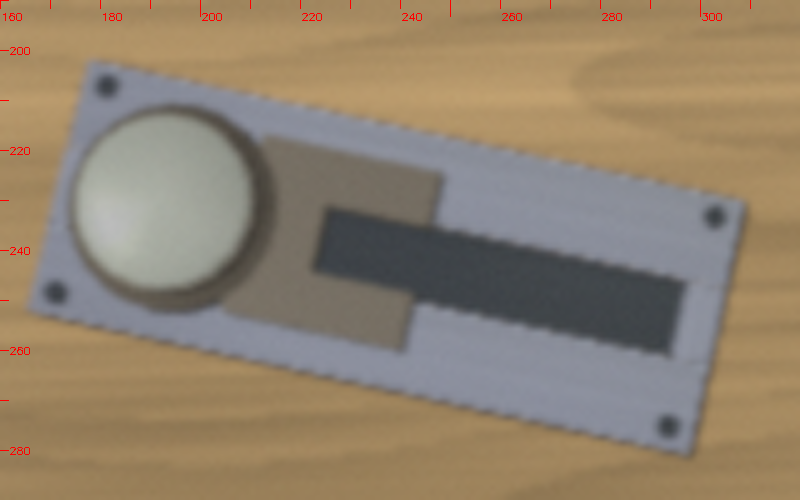

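View pics/fixs.png

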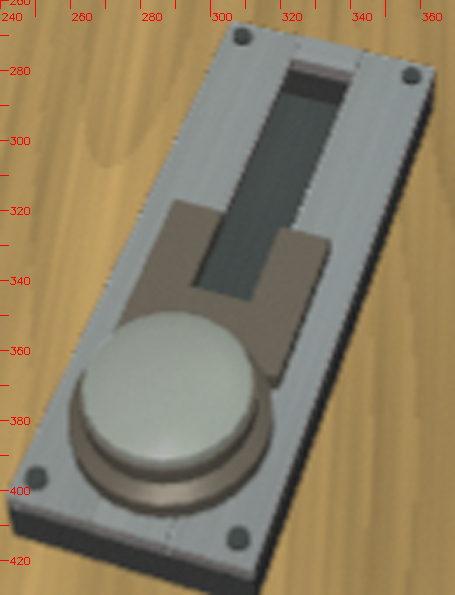

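The crops show these full-image pixels:
- **Plate corners:** top (309.5,230.5), (298.3,281.2), (166.3,252), (178,202), with matches in the side view.
- **Chuck foot front:** top (248.4,225) and (240.8,260.4).
- **T-bar:** top-face centre near (398.7,231.6) in top and (322.7,172) in side.
- **Flange centre:** (395.2,234.4) in top and (322.6,193.8) in side.

```bash
cat > h.py <<'E'
import numpy as np
from scipy.optimize import least_squares
from plant import bot
def proj(c,X):
    p=np.atleast_2d(X)@np.array(c["R"]).T+c["t"]; s=p[:,:2]/p[:,2:]
    s=s*(1+c["k1"]*(s**2).sum(1,keepdims=True)); K=c["K"]
    return s@K[:2,:2].T+K[:2,2]
def tri(obs): # [(cam,px),...]
    r=least_squares(lambda X:np.concatenate([(proj(c,X)[0]-p) for c,p in obs]),[400,0,30])
    return r.x,np.abs(r.fun).max()
E
python3 - <<'E'
from h import *
import pickle
T,S=bot.capture("top"),bot.capture("side")
pickle.dump({"T":{k:v for k,v in T.items() if k!="color"},"S":{k:v for k,v in S.items() if k!="color"}},open("cams.pkl","wb"))
pts=dict(c1=((309.5,230.5),(306,266.5)),c2=((298.3,281.2),(364.3,279.5)),c3=((166.3,252),(312.9,425.1)),c4=((178,202),(242,403.7)),
f1=((248.4,225),(290,316.9)),f2=((240.8,260.4),(334.3,328.6)),n1=((225.4,231.4),(294.9,341.7)),n2=((222.6,244),(311.4,345.4)),
flange=((395.2,234.4),(322.6,193.8)),bar=((398.8,231.6),(322.7,172)),
barA=((401.9,214.2),(305.5,168.5)),barB=((396,249),(339.5,175.5)))
P={}
for k,(a,b) in pts.items():
    P[k],e=tri([(T,a),(S,b)]); print(k,P[k].round(1),round(e,2))
M=np.array([[-130,-50],[-130,50],[130,50],[130,-50]])
def w(v,M): 
    c,s=np.cos(v[2]),np.sin(v[2]); return M@np.array([[c,s],[-s,c]])+v[:2]
W=np.array([P[k][:2] for k in("c1","c2","c3","c4")])
r=least_squares(lambda v:(w(v,M)-W).ravel(),[450,100,1.4]); print("plate",r.x,r.fun.round(1))
c,s=np.cos(r.x[2]),np.sin(r.x[2])
for k in("f1","f2","n1","n2","flange","bar"): print(k,((P[k][:2]-r.x[:2])@np.array([[c,-s],[s,c]])).round(1))
d=P["barB"]-P["barA"];print("bar len",np.linalg.norm(d[:2]),"yaw",np.arctan2(-d[1],-d[0]))
print(bot.get_obs()["tcp_rot"],np.linalg.norm(P["flange"][:2]))
E
```

```text
c1 [556.1 -65.6  26.6] 0.07
c2 [459.2 -41.6  28. ] 0.09
c3 [521.5 211.   24.1] 0.81
c4 [618.5 187.8  25.6] 0.59
f1 [568.6  50.3  39.8] 0.02
f2 [501.5  66.1  37.9] 0.06
n1 [556.8  94.3  40. ] 0.42
n2 [532.6  99.8  41. ] 0.49
flange [ 540.5 -227.4   50. ] 0.33
bar [ 539.8 -227.9   99.6] 0.36
barA [ 571.1 -234.8  100.9] 0.37
barB [ 509.2 -221.7   97.9] 0.09
plate [538.81199292  72.86962287   1.32953306] [ 0.2  0.3  0.   0.2 -0.2  0.1 -0.  -0.6]
f1 [-14.7 -34.3]
f2 [-15.5  34.6]
n1 [ 25.1 -12.4]
n2 [24.6 12.4]
flange [-291.2  -73.4]
bar [-291.8  -72.9]
bar len 63.332013149959074 yaw -0.20697188949358544
[-3.14068965e+00 -1.61535958e-04  2.74081007e+00] 586.4158254527493
```

Measurements check out: bar 63 mm long, foot front at plate x = -15 mm, so the notch point is at +18 mm, which matches the notch edge at 25 mm minus the 7 mm shank radius. Heights read about 2–4 mm low. Now I'll add a helper that works out shifts and approach the stud.

```bash
cat > to.py <<'E'
import sys,numpy as np
from plant import bot
PL=(538.8,72.9,1.3295)
def plate(x,y): c,s=np.cos(PL[2]),np.sin(PL[2]); return PL[0]+c*x-s*y,PL[1]+s*x+c*y
def to(x,y,z,yaw):  # grasp point target -> shift in tool axes
    o=bot.get_obs(); a=o["tcp_rot"][2]; d=np.array([x,y,z+159])-o["tool_pos"]
    t=(a-yaw+np.pi)%(2*np.pi)-np.pi
    print("shift",round(d[0]*np.cos(a)+d[1]*np.sin(a),1),round(d[0]*np.sin(a)-d[1]*np.cos(a),1),round(-d[2],1),"turn",round(t,3),
     "| at",o["tool_pos"].round(1),round(a,3),"F",o["contact_force"].round(1),"w",round(o["grip_width"],1),"t",round(o["time"],2),"q",o["joint_positions"].round(2))
if __name__=="__main__":
    v=[float(e) for e in sys.argv[1:]]
    if len(v)==4: to(*v)
    else: x,y=plate(v[0],v[1]); to(x,y,v[2],PL[2]+v[3]+v[4])  # plate x y, world z, yaw rel
E
python3 to.py 540.2 -227.6 200 2.934
```

```text
shift -586.2 -523.8 45.3 turn -0.193 | at [204.8 483.4 404.3] 2.741 F [-0.1 -0.1 -0.9] w 92.2 t 0.2 q [ 1.02  0.34  1.52  0.    1.28 -0.15]
```

Units first: shifts go in cm. So -586 mm is -58.6, -524 mm is -52.4.

>>> {"api": "shift_gripper", "payload": {
  "moves": [
    {"finger_gap": 92,"pos": [-58.6,-52.4,4.5],"rz": -0.193},
    {"finger_gap": 92,"pos": [-58.6,-52.4,4.5],"rz": -0.193},
    {"finger_gap": 92,"pos": [-58.6,-52.4,4.5],"rz": -0.193},
    {"finger_gap": 92,"pos": [-58.6,-52.4,4.5],"rz": -0.193},
    {"finger_gap": 92,"pos": [-58.6,-52.4,4.5],"rz": -0.193}
  ]
}}

```text
time: 0.82
tool_pos: [336.6, 203.3, 387.2]
tcp_rot: [3.141, 0.001, 2.934]
contact_force: [1.8, 0.3, 0.1]
grip_width: 91.5
finger_force: 0.0
```

```bash
python3 to.py 540.2 -227.6 200 2.934
```

```text
shift -287.9 -379.7 28.2 turn 0.0 | at [336.6 203.3 387.2] 2.934 F [1.8 0.3 0.1] w 91.5 t 0.82 q [ 0.35  0.12  1.88 -0.    1.15 -1.02]
```

>>> {"api": "shift_gripper", "payload": {
  "moves": [
    {"finger_gap": 60,"pos": [-28.8,-38,2.8]},
    {"finger_gap": 60,"pos": [-28.8,-38,2.8]},
    {"finger_gap": 60,"pos": [-28.8,-38,2.8]},
    {"finger_gap": 60,"pos": [-28.8,-38,2.8]},
    {"finger_gap": 60,"pos": [-28.8,-38,2.8]}
  ]
}}

```text
time: 1.45
tool_pos: [469.8, -79.2, 368.7]
tcp_rot: [3.141, 0.0, 2.933]
contact_force: [1.0, 0.4, -0.8]
grip_width: 60.2
finger_force: 0.0
```

```bash
python3 to.py 540.2 -227.6 200 2.934
```

```text
shift -99.6 -130.7 9.7 turn -0.001 | at [469.8 -79.2 368.7] 2.933 F [ 1.   0.4 -0.8] w 60.2 t 1.45 q [-0.33  0.29  1.71  0.    1.14 -1.69]
```

>>> {"api": "shift_gripper", "payload": {
  "moves": [
    {"finger_gap": 60,"pos": [-10,-13.1,1]},
    {"finger_gap": 60,"pos": [-10,-13.1,1]},
    {"finger_gap": 60,"pos": [-10,-13.1,1]},
    {"finger_gap": 60,"pos": [-10,-13.1,1]}
  ]
}}

```text
time: 1.95
tool_pos: [540.5, -228.3, 357.6]
tcp_rot: [3.141, -0.001, 2.931]
contact_force: [0.6, -0.8, 0.9]
grip_width: 59.6
finger_force: 0.0
```

```bash
python3 to.py 540.2 -227.6 94 2.934; python3 - <<'E'
from h import *
import cv2
c=bot.capture("wrist"); cv2.imwrite("pics/w1.png",c["color"][:,:,::-1])
for X in ([540.2,-227.6,102],[571,-234.5,102],[509,-221,102],[540.2,-227.6,52]): print(proj(c,X))
E
```

```text
shift 0.4 0.7 104.6 turn -0.003 | at [ 540.5 -228.3  357.6] 2.931 F [ 0.6 -0.8  0.9] w 59.6 t 1.95 q [-0.53  0.49  1.42 -0.    1.23 -1.89]
[[318.19073595 244.84257123]]
[[317.71206609 287.13122489]]
[[318.13704721 199.0009922 ]]
[[318.01225045 226.95094085]]
```

View pics/w1.png

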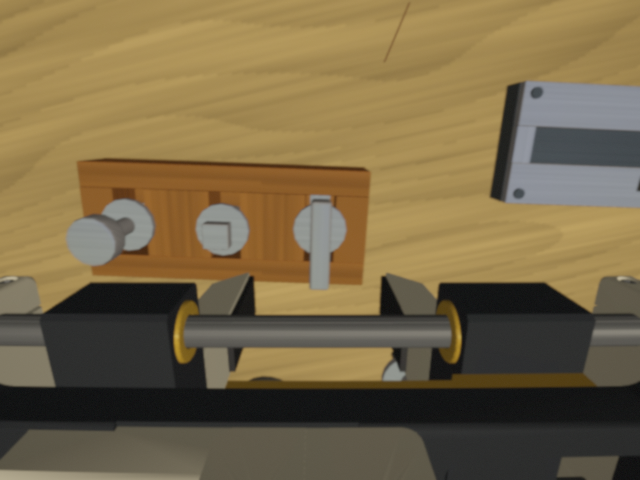

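The wrist view shows the T-bar at about (319,244), running from row 199 to 289. The predicted centre was (318,245), so the position is confirmed and the bar lies along the fingers. I'll descend and close.

>>> {"api": "shift_gripper", "payload": {
  "moves": [
    {"finger_gap": 60,"pos": [0,0.1,5]},
    {"finger_gap": 60,"pos": [0,0.1,9.5]},
    {"finger_gap": 60,"pos": [0,0.1,10.5]},
    {"finger_gap": 60,"pos": [0,0.1,10.5]}
  ]
}}

```text
time: 2.5
tool_pos: [540.5, -224.2, 254.6]
tcp_rot: [3.141, 0.0, 2.935]
contact_force: [0.0, -0.1, 1.1]
grip_width: 59.6
finger_force: 0.0
```

>>> {"api": "shift_gripper", "payload": {
  "moves": [
    {"finger_gap": 10},
    {"finger_gap": 10},
    {"finger_gap": 10},
    {"finger_gap": 10}
  ]
}}

```text
time: 3.0
tool_pos: [540.3, -224.9, 254.2]
tcp_rot: [-3.142, 0.001, 2.934]
contact_force: [0.1, 0.4, 0.1]
grip_width: 24.6
finger_force: 0.0
```

```bash
python3 to.py 540.2 -227.6 94 2.934
```

```text
shift -0.4 -2.6 1.2 turn -0.0 | at [ 540.3 -224.9  254.2] 2.934 F [0.1 0.4 0.1] w 24.6 t 3.0 q [-0.53  0.6   1.54  0.    0.99 -1.89]
```

To row units: -2.6 mm is -0.26, 1 mm is 0.1.

>>> {"api": "shift_gripper", "payload": {
  "moves": [
    {"finger_gap": 24,"pos": [0,-0.26,0.1]},
    {"finger_gap": 10,"pos": [0,-0.26,0.1]},
    {"finger_gap": 10,"pos": [0,-0.26,0.1]},
    {"finger_gap": 10,"pos": [0,-0.26,0.1]}
  ]
}}

```text
time: 3.5
tool_pos: [539.7, -227.5, 252.7]
tcp_rot: [3.142, -0.0, 2.934]
contact_force: [-0.1, -0.8, -1.4]
grip_width: 13.5
finger_force: 29.9
```

```bash
python3 to.py 540.2 -227.6 94 2.934
```

```text
shift -0.5 -0.0 -0.3 turn -0.0 | at [ 539.7 -227.5  252.7] 2.934 F [-0.1 -0.8 -1.4] w 13.5 t 3.5 q [-0.53  0.61  1.54  0.    0.99 -1.89]
```

Gripped (13.5 mm, 30 N). Lifting.

>>> {"api": "shift_gripper", "payload": {
  "moves": [
    {"finger_gap": 10,"pos": [0,0,-2.5]},
    {"finger_gap": 10,"pos": [0,0,-7]},
    {"finger_gap": 10,"pos": [0,0,-12.5]},
    {"finger_gap": 10,"pos": [0,0,-13]}
  ]
}}

```text
time: 4.0
tool_pos: [540.3, -227.6, 386.8]
tcp_rot: [-3.139, 0.007, 2.934]
contact_force: [-0.2, 0.5, -3.8]
grip_width: 14.1
finger_force: 29.9
```

```bash
python3 to.py -70 0 222 0 0
```

```text
shift 65.7 223.8 5.8 turn 1.604 | at [ 540.3 -227.6  386.8] 2.934 F [-0.2  0.5 -3.8] w 14.1 t 4.0 q [-0.53  0.47  1.38  0.    1.29 -1.89]
```

To row units: 1 mm is 0.1, 195 mm is 19.5.

>>> {"api": "shift_gripper", "payload": {
  "moves": [
    {"finger_gap": 10,"pos": [0.8,2.5,0.1],"rz": 0.15},
    {"finger_gap": 10,"pos": [2,6.5,0.1],"rz": 0.33},
    {"finger_gap": 10,"pos": [3.2,11,0.1],"rz": 0.51},
    {"finger_gap": 10,"pos": [4.6,15.5,0.1],"rz": 0.7},
    {"finger_gap": 10,"pos": [5.8,19.5,0.1],"rz": 0.88}
  ]
}}

```text
time: 4.62
tool_pos: [522.5, -23.0, 380.0]
tcp_rot: [-3.139, -0.002, 2.048]
contact_force: [0.3, 0.1, -2.9]
grip_width: 13.7
finger_force: 29.9
```

```bash
python3 to.py -70 0 222 0 0
```

```text
shift 25.0 12.4 -1.0 turn 0.718 | at [522.5 -23.  380. ] 2.048 F [ 0.3  0.1 -2.9] w 13.7 t 4.62 q [-0.19  0.36  1.57  0.    1.22 -0.67]
```

>>> {"api": "shift_gripper", "payload": {
  "moves": [
    {"finger_gap": 10,"rz": 0.18},
    {"finger_gap": 10,"rz": 0.36},
    {"finger_gap": 10,"rz": 0.54},
    {"finger_gap": 10,"rz": 0.68},
    {"finger_gap": 10,"rz": 0.72}
  ]
}}

```text
time: 5.25
tool_pos: [522.8, -24.5, 379.9]
tcp_rot: [-3.138, 0.0, 1.331]
contact_force: [-0.3, 0.4, -2.2]
grip_width: 14.1
finger_force: 30.0
```

```bash
python3 to.py -70 0 222 0 0
```

```text
shift 28.5 -7.7 -1.1 turn 0.002 | at [522.8 -24.5 379.9] 1.331 F [-0.3  0.4 -2.2] w 14.1 t 5.25 q [-0.19  0.36  1.57  0.    1.22  0.05]
```

To row units: -4 mm is -0.4, 70 mm is 7.

>>> {"api": "shift_gripper", "payload": {
  "moves": [
    {"finger_gap": 10,"pos": [1.5,-0.4,2]},
    {"finger_gap": 10,"pos": [2.8,-0.77,6]},
    {"finger_gap": 10,"pos": [2.85,-0.77,7]},
    {"finger_gap": 10,"pos": [2.85,-0.77,7]}
  ]
}}

```text
time: 5.75
tool_pos: [522.4, 4.6, 311.1]
tcp_rot: [-3.139, 0.0, 1.334]
contact_force: [1.4, 0.3, -3.8]
grip_width: 13.6
finger_force: 30.0
```

```bash
python3 to.py -70 0 140 0 0; python3 - <<'E'
import cv2,numpy as np
from h import *
from to import plate
t,s,w=[bot.capture(n) for n in("top","side","wrist")]
def cr(c,k):
    return c["color"][:,:,::-1].copy()
a,b=cr(s,0),cr(w,0)
# predicted slot lip line and target axis
for im,c in((a,s),(b,w)):
    for x,z in((-115,30),(-15,30),(-70,30)):
        q=[tuple(map(int,proj(c,[*plate(x,y),z])[0].round())) for y in(-15,15)]
        cv2.line(im,*q,(0,0,255),1)
A=cv2.resize(a[150:400,210:410],None,fx=2.4,fy=2.4,interpolation=cv2.INTER_CUBIC)
cv2.imwrite("pics/pre_s.png",A); cv2.imwrite("pics/pre.png",cv2.hconcat([A[:480],b[:480,170:490]]))
E
```

```text
shift 0.2 -0.4 12.1 turn 0.005 | at [522.4   4.6 311.1] 1.334 F [ 1.4  0.3 -3.8] w 13.6 t 5.75 q [-0.14  0.43  1.66 -0.    1.05  0.1 ]
```

View pics/pre.png

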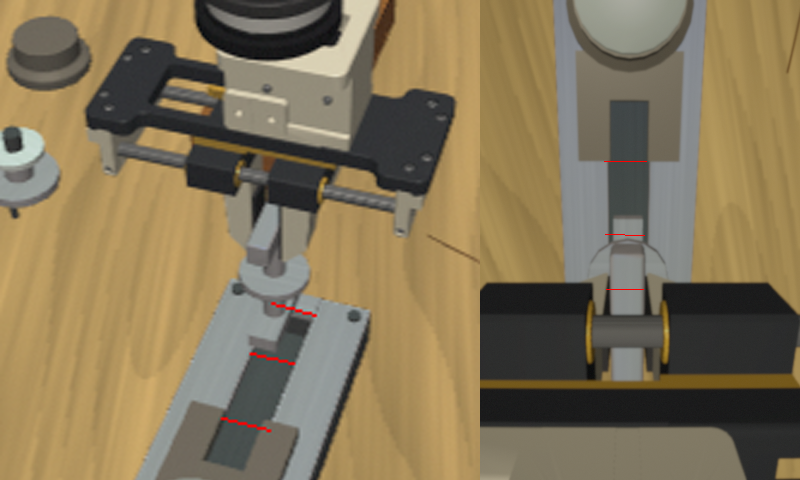

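In the wrist half, the stud's head spans columns 614–643 and the slot 609–648. Both centre at about 628, so they are aligned. In the side half the head hangs just above the throat. I'll lower it gently.

To row units: 56 mm is 5.6, 52 mm is 5.2.

>>> {"api": "shift_gripper", "payload": {
  "moves": [
    {"finger_gap": 10,"pos": [0,0,2],"rz": 0.005},
    {"finger_gap": 10,"pos": [0,0,4],"rz": 0.005},
    {"finger_gap": 10,"pos": [0,0,5.2],"rz": 0.005},
    {"finger_gap": 10,"pos": [0,0,5.6],"rz": 0.005},
    {"finger_gap": 10,"pos": [0,0,5.6],"rz": 0.005}
  ]
}}

```text
time: 6.52
tool_pos: [522.7, 4.8, 256.3]
tcp_rot: [3.141, -0.0, 1.329]
contact_force: [-0.2, -0.5, -3.7]
grip_width: 13.9
finger_force: 30.0
```

```bash
python3 to.py -70 0 91.7 0 0
```

```text
shift 0.0 -0.7 5.6 turn -0.001 | at [522.7   4.8 256.3] 1.329 F [-0.2 -0.5 -3.7] w 13.9 t 6.53 q [-0.14  0.51  1.72  0.    0.91  0.1 ]
```

To row units: 4 mm is 0.4, 3 mm is 0.3.

>>> {"api": "shift_gripper", "payload": {
  "moves": [
    {"finger_gap": 10,"pos": [0,0,0.3]},
    {"finger_gap": 10,"pos": [0,0,0.4]},
    {"finger_gap": 10,"pos": [0,0,0.4]}
  ]
}}

```text
time: 6.9
tool_pos: [522.5, 4.9, 251.9]
tcp_rot: [3.141, -0.0, 1.329]
contact_force: [-0.5, -0.2, -3.5]
grip_width: 13.7
finger_force: 30.0
```

>>> {"api": "shift_gripper", "payload": {
  "moves": [
    {"finger_gap": 10,"pos": [1.5,0,0]},
    {"finger_gap": 10,"pos": [3,0,0]},
    {"finger_gap": 10,"pos": [4.5,0,0]},
    {"finger_gap": 10,"pos": [5,0,0]},
    {"finger_gap": 10,"pos": [5,0,0]}
  ]
}}

```text
time: 7.52
tool_pos: [534.5, 54.0, 251.7]
tcp_rot: [-3.142, 0.0, 1.33]
contact_force: [-0.8, -0.4, -3.8]
grip_width: 13.9
finger_force: 30.0
```

```bash
python3 to.py 18 0 91.7 0 0
```

```text
shift 37.4 -0.3 1.0 turn 0.0 | at [534.5  54.  251.7] 1.33 F [-0.8 -0.4 -3.8] w 13.9 t 7.53 q [-0.04  0.53  1.69 -0.    0.92  0.2 ]
```

To row units: 34 mm is 3.4, 33 mm is 3.3.

>>> {"api": "shift_gripper", "payload": {
  "moves": [
    {"finger_gap": 10,"pos": [1.2,0,0]},
    {"finger_gap": 10,"pos": [2.5,0,0]},
    {"finger_gap": 10,"pos": [3.3,0,0]},
    {"finger_gap": 10,"pos": [3.4,0,0]},
    {"finger_gap": 10,"pos": [3.4,0,0]}
  ]
}}

```text
time: 8.15
tool_pos: [542.5, 86.4, 251.8]
tcp_rot: [-3.141, 0.0, 1.329]
contact_force: [0.4, 0.8, -2.8]
grip_width: 13.9
finger_force: 30.0
```

>>> {"api": "shift_gripper", "payload": {
  "moves": [
    {"finger_gap": 10,"pos": [0.1,0,0]},
    {"finger_gap": 10,"pos": [0.2,0,0]},
    {"finger_gap": 10,"pos": [0.3,0,0]},
    {"finger_gap": 10,"pos": [0.35,0,0]},
    {"finger_gap": 10,"pos": [0.35,0,0]}
  ]
}}

```text
time: 8.78
tool_pos: [543.4, 89.8, 251.8]
tcp_rot: [3.142, -0.0, 1.329]
contact_force: [-0.2, -0.0, -4.2]
grip_width: 14.0
finger_force: 30.0
```

```bash
python3 to.py 18 0 91.7 0 0
```

```text
shift 0.5 -0.5 1.1 turn -0.001 | at [543.4  89.8 251.8] 1.329 F [-0.2 -0.  -4.2] w 14.0 t 8.78 q [0.02 0.55 1.65 0.   0.94 0.27]
```

To row units: 2 mm is 0.2, 1.4 mm is 0.14.

>>> {"api": "shift_gripper", "payload": {
  "moves": [
    {"finger_gap": 10,"pos": [0.07,0,0]},
    {"finger_gap": 10,"pos": [0.14,0,0]},
    {"finger_gap": 10,"pos": [0.2,0,0]},
    {"finger_gap": 10,"pos": [0.2,0,0]}
  ]
}}

```text
time: 9.28
tool_pos: [543.9, 91.8, 251.8]
tcp_rot: [3.142, -0.0, 1.329]
contact_force: [0.3, -0.1, -3.2]
grip_width: 13.6
finger_force: 30.0
```

```bash
python3 to.py 18 0 91.7 0 0
```

```text
shift -1.6 -0.5 1.1 turn -0.001 | at [543.9  91.8 251.8] 1.329 F [ 0.3 -0.1 -3.2] w 13.6 t 9.28 q [0.03 0.56 1.65 0.   0.94 0.27]
```

>>> {"api": "shift_gripper", "payload": {
  "moves": [
    {"finger_gap": 10,"pos": [0.07,0,0]},
    {"finger_gap": 10,"pos": [0.14,0,0]},
    {"finger_gap": 10,"pos": [0.2,0,0]},
    {"finger_gap": 10,"pos": [0.2,0,0]}
  ]
}}

```text
time: 9.78
tool_pos: [544.3, 93.4, 251.9]
tcp_rot: [-3.141, 0.001, 1.329]
contact_force: [-0.7, -3.9, -2.7]
grip_width: 13.5
finger_force: 30.0
```

```bash
python3 to.py 18 0 91.7 0 0
```

```text
shift -3.2 -0.5 1.2 turn -0.001 | at [544.3  93.4 251.9] 1.329 F [-0.7 -3.9 -2.7] w 13.5 t 9.78 q [ 0.03  0.56  1.64 -0.    0.94  0.27]
```

Shank contact at about 4 N, so it's home. Backing off 0.6 mm, then the quarter turn.

>>> {"api": "shift_gripper", "payload": {
  "moves": [
    {"finger_gap": 10,"pos": [-0.06,0,0]},
    {"finger_gap": 10,"pos": [-0.06,0,0],"rz": 0.15},
    {"finger_gap": 10,"pos": [-0.06,0,0],"rz": 0.33},
    {"finger_gap": 10,"pos": [-0.06,0,0],"rz": 0.51},
    {"finger_gap": 10,"pos": [-0.06,0,0],"rz": 0.69}
  ]
}}

```text
time: 10.4
tool_pos: [543.7, 93.1, 251.4]
tcp_rot: [-3.14, 0.002, 0.633]
contact_force: [-2.8, -2.9, -3.4]
grip_width: 13.7
finger_force: 30.0
```

```bash
python3 to.py 18 0 91.7 0 -1.571
```

```text
shift -2.1 1.8 0.7 turn 0.874 | at [543.7  93.1 251.4] 0.633 F [-2.8 -2.9 -3.4] w 13.7 t 10.4 q [0.03 0.56 1.64 0.   0.94 0.97]
```

>>> {"api": "shift_gripper", "payload": {
  "moves": [
    {"finger_gap": 10,"rz": 0.18},
    {"finger_gap": 10,"rz": 0.36},
    {"finger_gap": 10,"rz": 0.54},
    {"finger_gap": 10,"rz": 0.72},
    {"finger_gap": 10,"rz": 0.84}
  ]
}}

```text
time: 11.02
tool_pos: [543.1, 92.7, 251.1]
tcp_rot: [3.14, 0.004, -0.205]
contact_force: [-5.0, -5.6, -2.8]
grip_width: 13.7
finger_force: 30.0
```

```bash
python3 to.py 18 0 91.7 0 -1.571
```

```text
shift 0.5 2.2 0.4 turn 0.036 | at [543.1  92.7 251.1] -0.205 F [-5.  -5.6 -2.8] w 13.7 t 11.03 q [ 0.03  0.56  1.65 -0.    0.94  1.81]
```

To row units: 0.5 mm is 0.05, 1.2 mm is 0.12.

>>> {"api": "shift_gripper", "payload": {
  "moves": [
    {"finger_gap": 10,"pos": [-0.04,0.05,0],"rz": 0.036},
    {"finger_gap": 10,"pos": [-0.04,0.05,0.06],"rz": 0.036},
    {"finger_gap": 10,"pos": [-0.04,0.05,0.12],"rz": 0.036},
    {"finger_gap": 10,"pos": [-0.04,0.05,0.12],"rz": 0.036}
  ]
}}

```text
time: 11.52
tool_pos: [543.1, 92.3, 250.7]
tcp_rot: [3.14, 0.002, -0.237]
contact_force: [-4.8, -4.6, 1.7]
grip_width: 13.9
finger_force: 30.0
```

```bash
python3 to.py 18 0 91.7 0 -1.571
```

```text
shift 0.4 1.9 0.0 turn 0.004 | at [543.1  92.3 250.7] -0.237 F [-4.8 -4.6  1.7] w 13.9 t 11.53 q [ 0.03  0.56  1.65 -0.    0.94  1.84]
```

On the floor: the stud's weight is off the wrist. Releasing.

>>> {"api": "shift_gripper", "payload": {
  "moves": [
    {"finger_gap": 10,"pos": [-0.04,0.03,0],"rz": 0.004},
    {"finger_gap": 10,"pos": [-0.04,0.03,0],"rz": 0.004},
    {"finger_gap": 20,"pos": [-0.04,0.03,0],"rz": 0.004},
    {"finger_gap": 36,"pos": [-0.04,0.03,0],"rz": 0.004},
    {"finger_gap": 36,"pos": [-0.04,0.03,0],"rz": 0.004}
  ]
}}

```text
time: 12.15
tool_pos: [543.5, 92.7, 250.9]
tcp_rot: [-3.141, -0.001, -0.241]
contact_force: [-0.5, -1.0, 0.3]
grip_width: 33.5
finger_force: 0.0
```

>>> {"api": "shift_gripper", "payload": {
  "moves": [
    {"finger_gap": 36,"pos": [0,0,-1]},
    {"finger_gap": 36,"pos": [0,0,-4]},
    {"finger_gap": 36,"pos": [0,0,-9]},
    {"finger_gap": 36,"pos": [0,0,-14]},
    {"finger_gap": 36,"pos": [0,0,-15]}
  ]
}}

```text
time: 12.78
tool_pos: [543.6, 92.6, 405.2]
tcp_rot: [-3.139, -0.008, -0.241]
contact_force: [0.2, 1.1, -0.7]
grip_width: 36.1
finger_force: 0.0
```

```bash
python3 to.py 18 0 91.7 0 -1.571
```

```text
shift 0.1 2.3 154.5 turn 0.0 | at [543.6  92.6 405.2] -0.241 F [ 0.2  1.1 -0.7] w 36.1 t 12.78 q [0.03 0.39 1.45 0.   1.29 1.84]
```

>>> {"api": "shift_gripper", "payload": {
  "moves": [
    {"finger_gap": 36,"pos": [-6,0,0]},
    {"finger_gap": 36,"pos": [-11,0,0]},
    {"finger_gap": 36,"pos": [-11,0,0]}
  ]
}}

```text
time: 13.15
tool_pos: [433.6, 119.4, 400.5]
tcp_rot: [3.141, 0.002, -0.239]
contact_force: [2.1, -0.2, 0.0]
grip_width: 35.8
finger_force: 0.0
```

```bash
python3 - <<'E'
import cv2
from h import *
from to import plate
im=[]
for n,(x,y,w,h) in(("top",(160,190,160,100)),("side",(240,230,130,190))):
    c=bot.capture(n); a=cv2.resize(c["color"][y:y+h,x:x+w,::-1],None,fx=3,fy=3,interpolation=cv2.INTER_CUBIC)
    for X in(18,):
      p=(proj(c,[*plate(X,0),98])[0]-(x,y))*3; cv2.circle(a,tuple(map(int,p)),3,(0,0,255),-1)
    im.append(cv2.copyMakeBorder(a,0,570-a.shape[0],0,0,0))
cv2.imwrite("pics/fin.png",cv2.hconcat(im)[:, :800]); print(im[0].shape,im[1].shape,bot.get_obs()["time"])
E
```

```text
(570, 480, 3) (570, 390, 3) 13.25
```

View pics/fin.png

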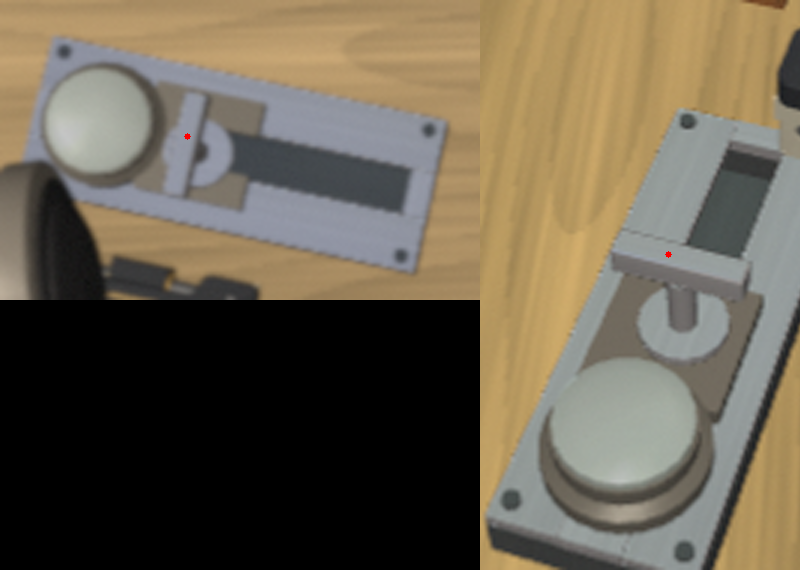

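The stud stands across the slot in the chuck's notch, with the bar centre near (222.3,238.5) in top and (307,315.7) in side. I'll check its position in numbers.

```bash
python3 - <<'E'
from h import *
import pickle
from to import PL
D=pickle.load(open("cams.pkl","rb"));T,S=D["T"],D["S"]
c,s=np.cos(PL[2]),np.sin(PL[2])
for k,a,b in(("bar",(222.3,238.5),(307,315.7)),("flange",(226,241),(307.7,338.3)),
 ("barA",(160+195/3,190+94.5/3),(240+135/3,230+242/3)),("barB",(160+178.5/3,190+196.5/3),(240+267/3,230+272/3))):
    P,e=tri([(T,a),(S,b)]); print(k,P.round(1),round(e,2),((P[:2]-PL[:2])@np.array([[c,-s],[s,c]])).round(1))
E
```

```text
bar [537.5  90.9  97.3] 0.09 [17.2  5.5]
flange [538.1  92.3  47.1] 0.18 [18.6  5.3]
barA [568.3  85.4  98.9] 0.02 [ 19.2 -25.6]
barB [507.1  96.5  96.1] 0.06 [15.3 36.5]
```

The shank is home along the slot (x ≈ 18), but it sits about 5 mm to one side and is slightly under-turned. There's plenty of time, so I'll regrip, centre and square it.

```bash
python3 to.py 538 91.5 150 -0.241
```

```text
shift 105.0 2.4 92.0 turn 0.0 | at [436.6 118.9 401. ] -0.241 F [-0.4 -0.2  0.1] w 36.3 t 13.25 q [ 0.1   0.21  1.72 -0.    1.21  1.91]
```

To row units: 105 mm is 10.5, 92 mm is 9.2.

>>> {"api": "shift_gripper", "payload": {
  "moves": [
    {"finger_gap": 36,"pos": [5,0.1,1]},
    {"finger_gap": 36,"pos": [10.5,0.24,4]},
    {"finger_gap": 36,"pos": [10.5,0.24,9]},
    {"finger_gap": 36,"pos": [10.5,0.24,9.2]},
    {"finger_gap": 36,"pos": [10.5,0.24,9.2]}
  ]
}}

```text
time: 13.88
tool_pos: [538.6, 91.3, 309.6]
tcp_rot: [-3.141, -0.001, -0.241]
contact_force: [0.3, 0.7, 0.4]
grip_width: 36.0
finger_force: 0.0
```

```bash
python3 to.py 538 91.5 93 -0.241
```

```text
shift -0.6 -0.1 57.6 turn -0.0 | at [538.6  91.3 309.6] -0.241 F [0.3 0.7 0.4] w 36.0 t 13.88 q [0.03 0.47 1.6  0.   1.07 1.84]
```

>>> {"api": "shift_gripper", "payload": {
  "moves": [
    {"finger_gap": 36,"pos": [-0.06,0,2.5]},
    {"finger_gap": 36,"pos": [-0.06,0,5]},
    {"finger_gap": 36,"pos": [-0.06,0,5.76]},
    {"finger_gap": 36,"pos": [-0.06,0,5.76]}
  ]
}}

```text
time: 14.38
tool_pos: [537.7, 91.6, 252.4]
tcp_rot: [-3.141, -0.002, -0.241]
contact_force: [0.4, 0.3, 1.2]
grip_width: 36.2
finger_force: 0.0
```

>>> {"api": "shift_gripper", "payload": {
  "moves": [
    {"finger_gap": 10},
    {"finger_gap": 10},
    {"finger_gap": 10},
    {"finger_gap": 10}
  ]
}}

```text
time: 14.88
tool_pos: [537.5, 91.6, 251.6]
tcp_rot: [-3.141, -0.001, -0.241]
contact_force: [-0.5, 1.2, 5.2]
grip_width: 13.4
finger_force: 30.0
```

>>> {"api": "shift_gripper", "payload": {
  "moves": [
    {"finger_gap": 10,"pos": [0.15,0,0]},
    {"finger_gap": 10,"pos": [0.3,0,0]},
    {"finger_gap": 10,"pos": [0.45,0,0]},
    {"finger_gap": 10,"pos": [0.52,0,0]},
    {"finger_gap": 10,"pos": [0.52,0,0]}
  ]
}}

```text
time: 15.5
tool_pos: [541.6, 90.8, 252.3]
tcp_rot: [-3.141, 0.002, -0.241]
contact_force: [-7.4, 3.0, 14.2]
grip_width: 14.1
finger_force: 30.0
```

```bash
python3 to.py 18 0 93 0 -1.571
```

```text
shift 1.6 0.0 0.3 turn 0.0 | at [541.6  90.8 252.3] -0.241 F [-7.4  3.  14.2] w 14.1 t 15.5 q [0.03 0.55 1.65 0.   0.94 1.84]
```

To row units: -1.2 mm is -0.12, -0.6 mm is -0.06.

>>> {"api": "shift_gripper", "payload": {
  "moves": [
    {"finger_gap": 10,"pos": [0,0,-0.06]},
    {"finger_gap": 10,"pos": [0,0,-0.12]},
    {"finger_gap": 10,"pos": [0.06,0,-0.12]},
    {"finger_gap": 10,"pos": [0.06,0,-0.12]}
  ]
}}

```text
time: 16.0
tool_pos: [542.4, 90.3, 252.3]
tcp_rot: [3.142, 0.002, -0.241]
contact_force: [-4.6, 2.2, 5.7]
grip_width: 13.7
finger_force: 30.0
```

```bash
python3 to.py 18 0 93 0 -1.571
```

```text
shift 0.6 -0.3 0.3 turn 0.0 | at [542.4  90.3 252.3] -0.241 F [-4.6  2.2  5.7] w 13.7 t 16.0 q [0.03 0.55 1.65 0.   0.94 1.84]
```

>>> {"api": "shift_gripper", "payload": {
  "moves": [
    {"finger_gap": 10,"pos": [0,0,-0.03]},
    {"finger_gap": 20,"pos": [0,0,-0.03]},
    {"finger_gap": 36,"pos": [0,0,-0.03]},
    {"finger_gap": 36,"pos": [0,0,-0.03]}
  ]
}}

```text
time: 16.5
tool_pos: [543.1, 90.0, 252.5]
tcp_rot: [-3.142, -0.0, -0.241]
contact_force: [-0.1, -0.4, -0.3]
grip_width: 34.1
finger_force: 0.0
```

>>> {"api": "shift_gripper", "payload": {
  "moves": [
    {"finger_gap": 36,"pos": [0,0,-1]},
    {"finger_gap": 36,"pos": [0,0,-4]},
    {"finger_gap": 36,"pos": [0,0,-9]},
    {"finger_gap": 36,"pos": [0,0,-14]},
    {"finger_gap": 36,"pos": [0,0,-15]}
  ]
}}

```text
time: 17.12
tool_pos: [543.2, 90.1, 407.1]
tcp_rot: [-3.139, -0.008, -0.241]
contact_force: [0.0, -0.5, 0.2]
grip_width: 36.1
finger_force: 0.0
```

>>> {"api": "shift_gripper", "payload": {
  "moves": [
    {"finger_gap": 36,"pos": [-6,0,0]},
    {"finger_gap": 36,"pos": [-11,0,0]},
    {"finger_gap": 36,"pos": [-11,0,0]}
  ]
}}

```text
time: 17.5
tool_pos: [433.2, 117.0, 402.4]
tcp_rot: [3.141, 0.002, -0.24]
contact_force: [0.5, 0.4, 0.3]
grip_width: 36.0
finger_force: 0.0
```

```bash
python3 - <<'E'
import cv2
from h import *
im=[]
for n,(x,y,w,h) in(("top",(190,200,80,80)),("side",(270,280,80,100))):
    c=bot.capture(n); a=cv2.resize(c["color"][y:y+h,x:x+w,::-1],None,fx=5,fy=5,interpolation=cv2.INTER_CUBIC)
    im.append(cv2.copyMakeBorder(a,0,500-a.shape[0],0,0,0))
cv2.imwrite("pics/fin2.png",cv2.hconcat(im))
E
```

```text
(no output)
```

View pics/fin2.png

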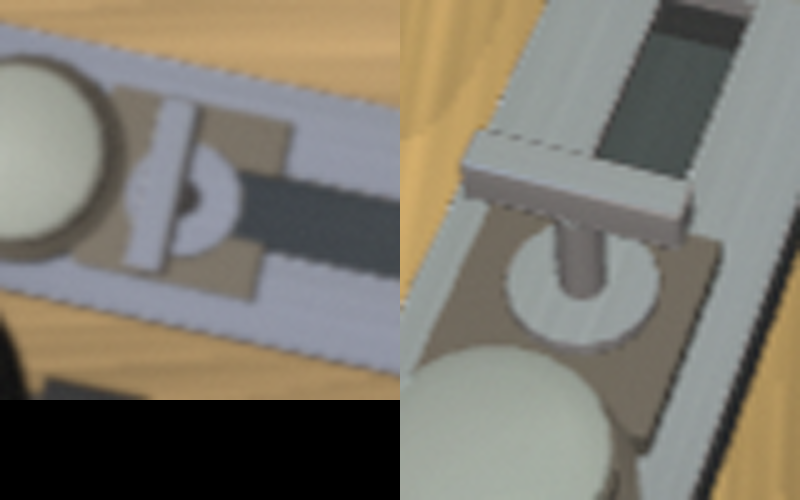

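The stud stands upright with its flange centred on the foot at (226.8,239.8) in top and (306.4,337) in side. The bar is parallel to the foot's front edge within about 1°.

```bash
python3 - <<'E'
from h import *
import pickle
from to import PL
D=pickle.load(open("cams.pkl","rb"));T,S=D["T"],D["S"]
c,s=np.cos(PL[2]),np.sin(PL[2]); ok=True
for k,a,b in(("bar",(222.6,236.8),(306,314.6)),("flange",(226.8,239.8),(306.4,337))):
    P,e=tri([(T,a),(S,b)]); q=(P[:2]-PL[:2])@np.array([[c,-s],[s,c]]); print(k,P.round(1),round(e,2),q.round(1))
    ok&=abs(q[0]-18)<2.6 and abs(q[1])<3
print(ok)
if ok: print(bot.close_job())
E
```

```text
bar [539.5  90.1  98.7] 0.62 [16.9  3.4]
flange [540.2  90.6  47.7] 0.23 [17.5  2.9]
False
```

It's 3 mm off-centre, within the notch's ±6 mm play. It is home in x, and the head overlaps both lips by at least 7 mm. Handing in.

```bash
python3 -c "
from plant import bot
print(bot.close_job())"
```

```text
the job is handed in; nothing more can be done
None
```

The T-bar stud stands home in the chuck's notch, given its quarter turn so the head should be locked under both slot lips, released about 3 mm off-centre (within the notch's ±6 mm play); the other two studs were left in the rest, and the job was handed in at about 17.6 s with no verdict shown.

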